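Sort four loose cells into the test holders they fit, the right way round

ROBOT

A 6-joint arm with a two-finger parallel gripper is mounted at the origin on a cart in front of the work surface, level with it; the furniture and walls round the work are solid. World frame = base frame: x ahead of the robot, y to its left, z up, the work surface at z = 0. Lengths are in mm, angles in rad, forces in N, time in s.
With the tool pointing down it reaches from about 250 to 775 mm from the base axis. Payload 8.9 kg.
Tool frame: the origin (TCP) lies midway between the tips of the shut fingers; the grasp point (between the pads) lies 19 mm behind it; z points along the fingers, y is the line along which they close (so a half turn about z gives the same grasp; the last joint's range is limited). The gripper opens to 85 mm and grips with 20 to 120 N. Pads are 22 mm wide; open, the fingers measure 114 mm over their backs; the gripper's body (76 mm by 85 mm) begins 54 mm behind the grasp point. The pads swing forward as they close: fully open they stand 13 mm farther back than shut.
Start: joints at [1.147, 0.291, -0.153, 1.127, 0, 1.431], TCP at [147.501, 503.852, 231.305] pointing down, gripper open.
Joint ranges: [-2.52, 2.52], [-0.91, 1.74], [-1.3, 1.37], [-1.96, 2.02], [-1.52, 1.47], [-3.14, 3.14]. Speed limits (rad/s): [2.22, 2.22, 2.79, 3.14, 3.14, 3.14].

INTERFACE

Orientations are given as a rotation vector (axis times angle).
In Python, from station import robot, vision, silhouettes, landmark_of gives the robot as it stands.
- The arm moves only by the tool carry_out, never from a script. Its argument "increments" is one flat list of numbers, 6 for each row, row after row: the shift along the tool's x, y, z in m, then the turn, a rotation vector about the tool's x, y, z in degrees. In form: [dx, dy, dz, ax, ay, az, dx, dy, dz, ax, ay, az, ...]. A call has 1 to 8 rows; each row shifts and turns the commanded pose from where the row before left it, along the tool's axes as they then stand; what a row does not reach is not made up. A row lasts 1/8 s, in which the tool goes at most 62.5 mm and 10.7 degrees, less where a joint would pass 70% of its speed; a pose out of reach is approached as far as the arm can. A call with a gripper value outside its range is refused whole. "fingers" is the finger opening in m, from 0 to 0.0854, set as the call begins (left out, the last holds). The fingers move at their own pace and stop on an object; "newtons" is the grip in N (left out, the last holds). Time passes only in rows, so rows that do not move let the fingers close. It gives the time, the measured TCP pose, the force, the opening and the grip force at its end, in the units of the state.
- robot.read_state(): the state, without advancing time (a new reading comes with each control period).
- vision.snapshot(name): name is "scene" or "side" or "wrist"; returns a dict with "img" (420x560x3 uint8, blue, green, red), "range_z" (420x560 float32, mm along the optical axis (not along the pixel's ray), 0 where there is no reading), "K" (3x3 intrinsics, pixels), "rvec" (rotation vector, rad) and "tvec" (3), from world to camera coordinates, as OpenCV has them; the wrist camera has in their place "T_tool_cam" (4x4, takes a point from camera to tool coordinates, whose origin is the TCP and whose axes are the flange's). Camera axes: x right, y down, z forward; pixel columns grow to the right and rows downward; lengths in mm; the calibration is good to about 2 mm. A picture is of the moment at which its call begins: read the wrist's pose just before it.
- robot.sign_off(): hands the job in; it is judged then, once.
Trained networks look in the newest picture that a camera, given by its name, has taken for a name from the list of things; names that differ only in an ending like _2 or _b are one class to them, and where a whole thing is asked for, a point or a joint stands for the part that bears it (a point fixed in the world has none). Each returns a list of dicts, best first, with "p" (0 to 1); they miss things now and then, are a little off and sometimes report something else, mostly with a low value. They report only what shows in the picture. A call takes as long as a camera call.
- silhouettes(camera, name): "pixels" (420x560 bool, what is visible of it).
- landmark_of(camera, name): "location" ([x, y, z] in mm, in world coordinates, good to about 4 mm: a listed point, or the origin of a listed thing).
The state is a dict: "time": time; "qpos": joint angles; "dq": joint speeds; "effort": joint torques, N m; "tool_pos": TCP position; "orientation": TCP orientation; "ft_force": force on the tool from outside, world axes, zero at the start; "moment": the same for the moment, N m; "finger_gap": finger opening in mm; "finger_force": force on a finger pad.
Only numpy, scipy, OpenCV 4.12 (cv2) and the standard library are available. Lean on these libraries where they do the work, as an engineer would, in place of code of your own. Each camera call takes 0.05 s, during which the arm holds its last target. There are 200 camera calls.

TASK

Load the four loose round cells for a capacity check: put each one into the holder made for its thickness and length, with its + end (the off-white collar with the button) at the flat contact and its flat end against the sprung leaf. Press each cell down until it lies fully home on the floor of its bay, and leave all four at rest.

Things in the scene. Friction and masses are not known exactly. Their poses are not given: they have to be found in the camera images.
- cell_26x65: Loose round cell, fat and long: 26 mm thick, 65 mm long, lying on the bench, axis 13 mm up. Dark slate sleeve; the + end is an 18 mm off-white collar with a small steel button, the - end flat steel. Origin on the long axis, 6 mm from the cell's middle towards the + end; x runs along the cell towards the + end (middle at x = -6 mm).
- cell_18x65: Loose round cell, of middling thickness and long: 18 mm thick, 65 mm long, lying on the bench, axis 9 mm up. Dark slate sleeve; the + end is an 18 mm off-white collar with a small steel button, the - end flat steel. Origin on the long axis, 6 mm from the cell's middle towards the + end; x runs along the cell towards the + end (middle at x = -6 mm).
- cell_26x50: Loose round cell, fat and short: 26 mm thick, 50 mm long, lying on the bench, axis 13 mm up. Dark slate sleeve; the + end is an 18 mm off-white collar with a small steel button, the - end flat steel. Origin on the long axis, 6 mm from the cell's middle towards the + end; x runs along the cell towards the + end (middle at x = -6 mm).
- cell_14x50: Loose round cell, thin and short: 14 mm thick, 50 mm long, lying on the bench, axis 7 mm up. Dark slate sleeve; the + end is an 18 mm off-white collar with a small steel button, the - end flat steel. Origin on the long axis, 6 mm from the cell's middle towards the + end; x runs along the cell towards the + end (middle at x = -6 mm).
- holder_26x65: Black holder for the 26 x 65 mm cell on a brown board 110 x 42 mm. Origin on the underside below the cell's middle at set-down. +x end: flat + contact at x=36.5 mm under a ramp. -x end: grey terminal block, bright spring leaf at x=-28, yields 11 mm under 1.5 N, pushes a freed cell onto the contact. Floor z=6, end walls to 32, cheeks 29 apart, to 24 at the ends; middle 47 mm open. Seated axis z=19.
- holder_18x65: Black holder for the 18 x 65 mm cell on a brown board 108 x 34 mm. Origin on the underside below the cell's middle at set-down. +x end: flat + contact at x=36.5 mm under a ramp. -x end: grey terminal block, bright spring leaf at x=-28, yields 11 mm under 1.5 N, pushes a freed cell onto the contact. Floor z=6, end walls to 24, cheeks 21 apart, to 21 at the ends; middle 47 mm open. Seated axis z=15.
- holder_26x50: Black holder for the 26 x 50 mm cell on a brown board 95 x 42 mm. Origin on the underside below the cell's middle at set-down. +x end: flat + contact at x=29 mm under a ramp. -x end: grey terminal block, bright spring leaf at x=-20.5, yields 11 mm under 1.5 N, pushes a freed cell onto the contact. Floor z=6, end walls to 32, cheeks 29 apart, to 24 at the ends; middle 32 mm open. Seated axis z=19.
- holder_14x50: Black holder for the 14 x 50 mm cell on a brown board 92 x 30 mm. Origin on the underside below the cell's middle at set-down. +x end: flat + contact at x=29 mm under a ramp. -x end: grey terminal block, bright spring leaf at x=-20.5, yields 11 mm under 1.5 N, pushes a freed cell onto the contact. Floor z=6, end walls to 20, cheeks 17 apart, to 19 at the ends; middle 32 mm open. Seated axis z=13.

How it is judged:
By the outcome, as a careful person would: the job done as asked, in the order asked, and still so for the second after the job is handed in, with the robot touching nothing.
It also fails if it takes over 96 s, if anything falls off the work surface, if the arm or the gripper's body presses on something with over 40 N, if the wrist force passes 120 N, or if a joint passes its speed limit or range.

## Working session

There is one attempt and no reset: what is moved stays moved. The work goes in short steps, Python scripts to look and compute and a tool call to move; the robot and the scene stay as the last step left them, time stands still between calls to the robot, and variables do not carry over. Pictures are saved under pics/ and viewed, at most 14 in all, crops included, and the job is handed in when it is done.

Besides the shell and the picture viewer there is one more tool, called after "Request:" in YAML: its name, and indented under it one key for each argument. carry_out: Moves the arm, as the interface text tells. Its arguments: {"type":"object","properties":{"increments":{"type":"array"},"fingers":{"type":"number"},"newtons":{"type":"number"}},"required":["increments"]}

```bash
ls; mkdir -p pics; cat > h.py <<'E'
import numpy as np, cv2
from station import robot, vision, silhouettes, landmark_of
R=lambda v: cv2.Rodrigues(np.array(v,float))[0]
def snap(n):
    s=robot.read_state(); d=vision.snapshot(n)
    if n=='wrist':
        T=np.eye(4);T[:3,:3]=R(s['orientation']);T[:3,3]=s['tool_pos'];d['Twc']=T@d['T_tool_cam']
    else:
        T=np.eye(4);T[:3,:3]=R(d['rvec']);T[:3,3]=np.ravel(d['tvec']);d['Twc']=np.linalg.inv(T)
    return d
def cloud(d,m=None):
    z=d['range_z'];m=(z>0) if m is None else (m&(z>0))
    v,u=np.nonzero(m);zz=z[v,u];K=d['K']
    P=np.c_[(u-K[0,2])/K[0,0]*zz,(v-K[1,2])/K[1,1]*zz,zz]
    return P@d['Twc'][:3,:3].T+d['Twc'][:3,3],d['img'][v,u]
E
python3 - <<'E'
from h import *
print(robot.read_state())
names=['cell_26x65','cell_18x65','cell_26x50','cell_14x50']
names+=[n.replace('cell','holder') for n in names]
for c in ['scene','side']:
    d=snap(c);cv2.imwrite(f'pics/{c}0.png',d['img'])
    for n in names:
        L=landmark_of(c,n);S=silhouettes(c,n)
        print(c,n,[(np.round(l['location']),round(l['p'],2)) for l in L[:3]],[(round(s['p'],2),np.round(np.mean(np.nonzero(s['pixels']),1)[::-1])) for s in S[:2]])
E
```

```text
pics
{'time': 0.0, 'qpos': array([ 1.14670032e+00,  2.91289401e-01, -1.54133177e-01,  1.12670736e+00,
       -3.16864266e-05,  1.43149173e+00]), 'dq': array([-0.00223983,  0.00024614,  0.00024104,  0.00123128, -0.00024312,
       -0.00026227]), 'effort': array([-1.61609674e-03, -5.37146401e+01,  3.31372619e+01,  1.59817573e-02,
       -7.56696431e-05,  9.16580859e-06]), 'tool_pos': array([147.32497293, 503.43824606, 230.72501789]), 'orientation': array([-4.45790631e-01, -3.10945864e+00,  2.02587315e-03]), 'ft_force': array([ 0.68010889, -1.15345318, -0.07770641]), 'moment': array([ 0.00609732,  0.00423555, -0.02770014]), 'finger_force': 0.0, 'finger_gap': 85.60476654059528}
scene cell_26x65 [(array([375., 258.,  14.]), 0.67), (array([497., 292.,  12.]), 0.6)] [(0.67, array([236., 144.])), (0.52, array([192., 166.]))]
scene cell_18x65 [(array([ 509., -304.,   11.]), 0.71)] []
scene cell_26x50 [(array([375., 258.,  14.]), 0.67), (array([497., 292.,  12.]), 0.6)] [(0.67, array([236., 144.])), (0.52, array([192., 166.]))]
scene cell_14x50 [(array([ 380., -269.,    3.]), 0.7), (array([503
[... 834 characters left out ...]
  15.]), 0.57), (array([496., 286.,  16.]), 0.54), (array([505., 172.,   2.]), 0.48)] [(0.69, array([238., 190.])), (0.5, array([279., 185.]))]
side cell_14x50 [(array([ 380., -269.,    2.]), 0.54)] [(0.75, array([261., 287.]))]
side holder_26x65 [(array([ 472., -156.,   -1.]), 0.85), (array([506., -49.,   1.]), 0.71)] [(0.81, array([304., 232.])), (0.61, array([297., 256.]))]
side holder_18x65 [(array([ 378., -266.,    4.]), 0.36)] [(0.67, array([291., 215.]))]
side holder_26x50 [(array([ 472., -156.,   -1.]), 0.85), (array([506., -49.,   1.]), 0.71)] [(0.81, array([304., 232.])), (0.61, array([297., 256.]))]
side holder_14x50 [(array([508., 169.,   1.]), 0.8)] [(0.49, array([283., 201.]))]
```

View pics/scene0.png

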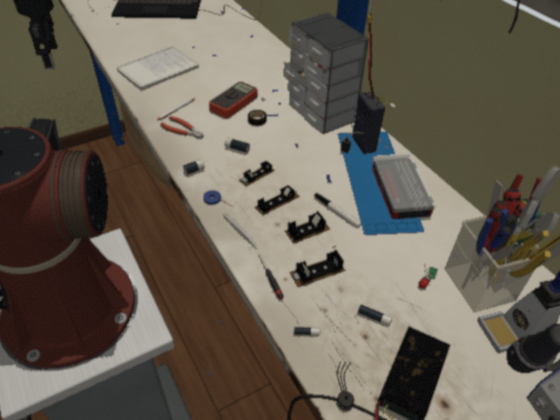

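View pics/side0.png

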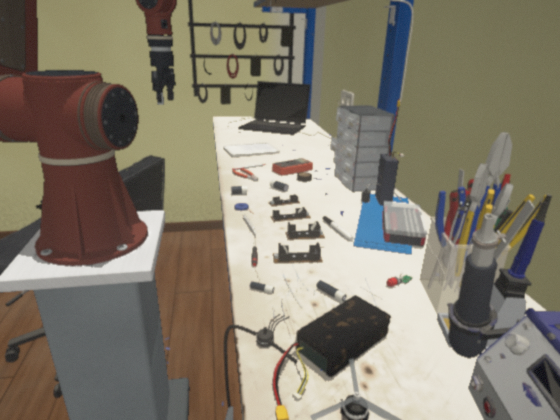

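The scene shows fat cells near pixels (193,167) and (237,145), and slimmer ones at (374,315) and (306,330). The four holders run in a row from (257,173) to (317,268), with the bays roughly along world x. Next I'll get the wrist camera geometry.

```bash
python3 - <<'E'
from h import *
d=snap('wrist');print(np.round(d['T_tool_cam'],3),d['K']);cv2.imwrite('pics/w0.png',d['img'])
print(np.round(R(robot.read_state()['orientation']),3))
P,c=cloud(d);print(P.min(0),P.max(0))
E
```

```text
[[ 1.00000e-03 -9.54000e-01 -3.00000e-01  7.68050e+01]
 [ 1.00000e+00  1.00000e-03  0.00000e+00  2.11000e-01]
 [ 0.00000e+00 -3.00000e-01  9.54000e-01 -1.42903e+02]
 [ 0.00000e+00  0.00000e+00  0.00000e+00  1.00000e+00]] [[345.27426471   0.         282.31733738]
 [  0.         345.27426471 213.46001055]
 [  0.           0.           1.        ]]
[[-0.96   0.281 -0.   ]
 [ 0.281  0.96  -0.   ]
 [ 0.    -0.    -1.   ]]
[-431.43443247 -650.69296559 -768.59753031] [ 731.6157332  1373.81329839  323.8129533 ]
```

Request:
carry_out:
  increments: [-0.045,-0.055,0,0,0,-8.2,-0.055,-0.045,0,0,0,-8.2,-0.06,-0.05,0,0,0,0,-0.06,-0.05,0,0,0,0,-0.04,-0.04,0,0,0,0,0,0,0,0,0,0]

```text
time: 2.5
tool_pos: [352.8, 278.1, 231.4]
orientation: [0.007, 3.141, -0.0]
ft_force: [0.0, 0.5, 0.0]
finger_gap: 85.5
finger_force: 0.0
```

```bash
python3 - <<'E'
from h import *
d=snap('wrist');cv2.imwrite('pics/w1.png',d['img']); np.savez('w1.npz',**d)
for n in ['cell_26x65','cell_26x50','holder_14x50','holder_18x65']:
    for s in silhouettes('wrist',n)[:3]:
        m=s['pixels'];P,c=cloud(d,m);print(n,round(s['p'],2),m.sum(),np.round(np.mean(np.nonzero(m),1)[::-1]),np.round(P.mean(0)),np.round(np.percentile(P[:,2],95)))
E
```

```text
cell_26x65 0.8 1113 [263. 195.] [367. 258.  23.] 27.0
cell_26x65 0.75 1294 [288. 303.] [497. 285.  21.] 27.0
cell_26x50 0.8 1113 [263. 195.] [367. 258.  23.] 27.0
cell_26x50 0.75 1294 [288. 303.] [497. 285.  21.] 27.0
holder_14x50 0.95 1726 [193. 297.] [496. 171.   9.] 20.0
holder_18x65 0.66 2313 [102. 288.] [484.  64.  10.] 23.0
```

View pics/w1.png

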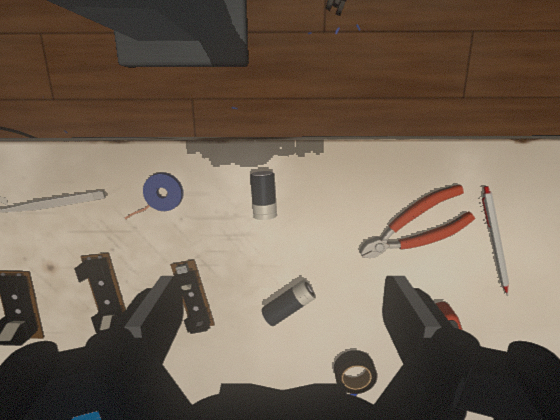

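The near fat cell is at (263,195) with its collar toward the bottom of the image (+X). The second is at (288,303) with its collar up and to the right (+Y, -X). Holder terminal blocks are on the top (-X) side. I'll fit the cell axes next and move to view the holders.

```bash
cat >> h.py <<'E'
def cell(d,m):
    """middle xy, yaw of + direction (deg), length, width, top z"""
    P,c=cloud(d,m); zt=np.percentile(P[:,2],97); k=(P[:,2]>zt*0.45)&(P[:,2]<zt+3)
    P=P[k];b=c[k].astype(float).mean(1)
    (cx,cy),(w,h),a=cv2.minAreaRect(P[:,:2].astype(np.float32))
    e=np.array([np.cos(np.radians(a)),np.sin(np.radians(a))])
    if h>w: e=np.array([-e[1],e[0]])
    s=(P[:,:2]-[cx,cy])@e
    hi=b[(s>10)].mean()>b[s<-10].mean()
    if not hi: e=-e
    return np.round([cx,cy,np.degrees(np.arctan2(e[1],e[0])),max(w,h),min(w,h),zt],1)
E
python3 - <<'E'
from h import *
d=dict(np.load('w1.npz'))
for s in silhouettes('wrist','cell_26x65')[:2]: print(cell(d,s['pixels']))
E
```

```text
[368.2 257.9   2.8  48.4  25.9  27.2]
[499.5 284.3 126.8  65.3  25.   26.9]
```

Request:
carry_out:
  increments: [-0.04,-0.06,0,0,0,0,-0.04,-0.06,0,0,0,0,-0.04,-0.06,0,0,0,0,-0.02,-0.05,0,0,0,0,0,-0.04,0,0,0,0,0,0,0,0,0,0]

```text
time: 3.55
tool_pos: [474.7, 33.5, 231.2]
orientation: [-0.001, -3.141, 0.0]
ft_force: [-0.0, 0.4, 0.7]
finger_gap: 85.3
finger_force: 0.0
```

```bash
python3 - <<'E'
from h import *
d=snap('wrist');cv2.imwrite('pics/w2.png',d['img']); np.savez('w2.npz',**d)
print(robot.read_state()['tool_pos'],robot.read_state()['qpos'])
for n in ['holder_14x50','holder_18x65','holder_26x50']:
    for s in silhouettes('wrist',n)[:3]:
        m=s['pixels'];P,c=cloud(d,m);r=cv2.minAreaRect(P[P[:,2]>1][:,:2].astype(np.float32));print(n,round(s['p'],2),m.sum(),np.round(np.mean(np.nonzero(m),1)[::-1]),np.round(P.mean(0)),np.round(np.percentile(P[:,2],95)),np.round(np.array([*r[0],*r[1],r[2]]),1))
E
```

```text
[474.59833308  34.69927659 231.24037831] [-8.09716082e-02  1.97773506e-01 -2.77283691e-01  1.09596198e+00
  2.24070772e-04 -8.16474362e-02]
holder_14x50 0.77 2352 [404. 198.] [495. 167.   9.] 20.0 [496.9 169.   92.3  31.6  11.8]
holder_18x65 0.77 2952 [309. 195.] [492.  63.  10.] 24.0 [495.7  64.  108.7  36.1   6.2]
holder_26x50 0.91 4461 [107. 172.] [ 466. -152.   11.] 32.0 [ 470.7 -154.6   52.9  119.1   77.4]
holder_26x50 0.75 3234 [210. 209.] [506. -46.  13.] 32.0 [510.6 -47.6  44.   94.8  88.5]
```

View pics/w2.png

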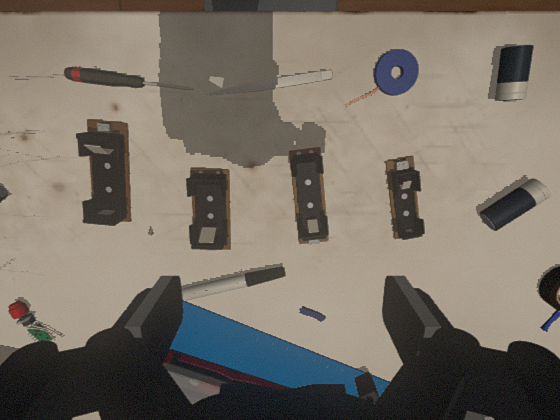

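```bash
python3 - <<'E'
from h import *
d=dict(np.load('w2.npz'))
im=d['img'];cs=[(95,175),(207,208),(309,196),(405,198)]
o=[]
for u,v in cs: o.append(cv2.resize(im[v-58:v+58,u-38:u+38],None,fx=2.6,fy=2.6,interpolation=cv2.INTER_CUBIC))
z=np.hstack(o);cv2.imwrite('pics/c2.png',z);print(z.shape)
# height profile along each holder's axis (narrow strip)
for n,c,yaw in [('14x50',(496.9,169),11.8),('18x65',(495.7,64),6.2),('26x50',(510.6,-47.6),-1.5),('26x65',(469,-152),-2)]:
    P,_=cloud(d);a=np.radians(yaw);e=np.array([np.cos(a),np.sin(a)]);f=np.array([-e[1],e[0]])
    s=(P[:,:2]-c)@e;t=(P[:,:2]-c)@f
    print(n,[(x,int(np.median(P[(abs(t)<5)&(abs(s-x)<1.5),2])) if ((abs(t)<5)&(abs(s-x)<1.5)).any() else None) for x in range(-62,63,3)])
E
```

```text
(302, 792, 3)
14x50 [(-62, 0), (-59, 0), (-56, 0), (-53, 0), (-50, 0), (-47, 0), (-44, 9), (-41, 11), (-38, 11), (-35, 12), (-32, 20), (-29, 20), (-26, 6), (-23, 6), (-20, 16), (-17, 13), (-14, 9), (-11, 6), (-8, 6), (-5, 6), (-2, 6), (1, 6), (4, 6), (7, 6), (10, 6), (13, 6), (16, 6), (19, 6), (22, 6), (25, 6), (28, 6), (31, 6), (34, 8), (37, 18), (40, 19), (43, None), (46, None), (49, 0), (52, 0), (55, 0), (58, 0), (61, 0)]
18x65 [(-62, 0), (-59, 0), (-56, 0), (-53, 2), (-50, 7), (-47, 23), (-44, 22), (-41, 316), (-38, 315), (-35, 310), (-32, 6), (-29, 6), (-26, 6), (-23, 6), (-20, 6), (-17, 6), (-14, 6), (-11, 6), (-8, 6), (-5, 6), (-2, 6), (1, 6), (4, 6), (7, 6), (10, 6), (13, 6), (16, 6), (19, 6), (22, 7), (25, 16), (28, 21), (31, 25), (34, 24), (37, 20), (40, 24), (43, 23), (46, 11), (49, 11), (52, 10), (55, 1), (58, 0), (61, 0)]
26x50 [(-62, 0), (-59, 0), (-56, 0), (-53, 0), (-50, 0), (-47, 2), (-44, 3), (-41, 25), (-38, 31), (-35, 25), (-32, None), (-29, 6), (-26, 6), (-23, 6), (-20, 6), (-17, 6), (-14, 6), (-11, 5), (-8, 6), (-5, 6), (-2, 6), (1, 6), (4, 6), (7, 5), (10, 6), (13, 6), (16, 16), (19, 23), (22, 29), (25, 34), (28, None), (31, 30), (34, 32), (37, None), (40, None), (43, None), (46, 10), (49, 0), (52, 0), (55, 0), (58, 0), (61, 0)]
26x65 [(-62, 0), (-59, 0), (-56, 0), (-53, 10), (-50, 11), (-47, 11), (-44, 18), (-41, 32), (-38, 31), (-35, 6), (-32, 7), (-29, 7), (-26, 18), (-23, 11), (-20, 6), (-17, 6), (-14, 6), (-11, 6), (-8, 6), (-5, 6), (-2, 6), (1, 6), (4, 6), (7, 6), (10, 6), (13, 6), (16, 6), (19, 6), (22, 6), (25, 6), (28, 6), (31, 6), (34, 6), (37, 6), (40, 14), (43, 26), (46, 31), (49, 32), (52, None), (55, 0), (58, 0), (61, 0)]
```

View pics/c2.png

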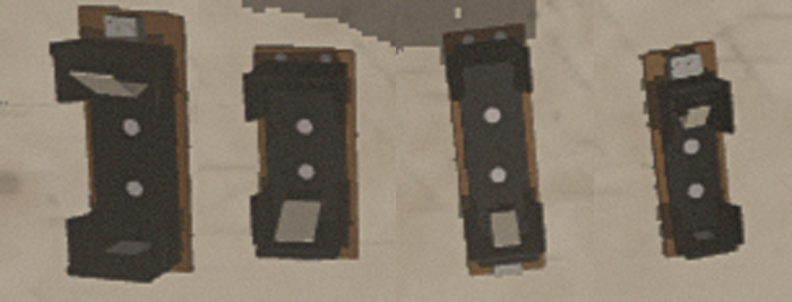

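In the crop, the terminal or leaf end is at the top (-X) for 26x65 and 14x50, and at the bottom (+X) for 26x50 and 18x65. So + points to world +X for the first pair and -X for the second. The leaves slope like a funnel, so a straight drop should work. I'll add a helper that works out increments.

```bash
cat >> h.py <<'E'
from math import ceil
def psi(s):
    x=R(s['orientation'])[:,0]; return np.degrees(np.arctan2(-x[1],-x[0]))
def plan(x,y,z,ps,cur=None,pcur=None):
    """rows from the present pose to a tool-down pose; ps = world yaw (continuous, deg)"""
    s=robot.read_state(); p=np.array(s['tool_pos']) if cur is None else np.array(cur,float)
    a=psi(s) if pcur is None else pcur
    q=np.degrees(s['qpos']); 
    if pcur is None: a=a+360*round((q[0]-q[5]-a)/360)
    D=np.array([x,y,z])-p; n=max(ceil(np.linalg.norm(D)/58),ceil(abs(ps-a)/10.5),1)
    out=[]
    for i in range(n):
        A=np.radians(a+(ps-a)*i/n); c,sn=np.cos(A),np.sin(A); d=D/n/1000
        # tool x=(-c,-s), y=(-s,c), z=down
        out+=[round(-c*d[0]-sn*d[1],4),round(-sn*d[0]+c*d[1],4),round(-d[2],4),0,0,round(-(ps-a)/n,2)]
    print('psi',round(a,1),'n',n,'t',s['time']);print(str(out).replace('[','').replace(']',''))
E
python3 - <<'E'
from h import *
plan(499.5,284.3,100,126.8)
E
```

```text
psi 0.2 n 13 t 3.75
np.float64(-0.002), np.float64(0.0191), np.float64(0.0101), 0, 0, np.float64(-9.74), np.float64(-0.0052), np.float64(0.0185), np.float64(0.0101), 0, 0, np.float64(-9.74), np.float64(-0.0082), np.float64(0.0173), np.float64(0.0101), 0, 0, np.float64(-9.74), np.float64(-0.0111), np.float64(0.0157), np.float64(0.0101), 0, 0, np.float64(-9.74), np.float64(-0.0135), np.float64(0.0136), np.float64(0.0101), 0, 0, np.float64(-9.74), np.float64(-0.0157), np.float64(0.0111), np.float64(0.0101), 0, 0, np.float64(-9.74), np.float64(-0.0173), np.float64(0.0083), np.float64(0.0101), 0, 0, np.float64(-9.74), np.float64(-0.0185), np.float64(0.0053), np.float64(0.0101), 0, 0, np.float64(-9.74), np.float64(-0.0191), np.float64(0.0021), np.float64(0.0101), 0, 0, np.float64(-9.74), np.float64(-0.0192), np.float64(-0.0012), np.float64(0.0101), 0, 0, np.float64(-9.74), np.float64(-0.0187), np.float64(-0.0044), np.float64(0.0101), 0, 0, np.float64(-9.74), np.float64(-0.0177), np.float64(-0.0075), np.float64(0.0101), 0, 0, np.float64(-9.74), np.float64(-0.0161), np.float64(-0.0104), np.float64(0.0101), 0, 0, np.float64(-9.74)
```

Request:
carry_out:
  increments: [-0.005,0.05,0,0,0,0,-0.005,0.05,0,0,0,0,-0.005,0.05,0,0,0,0,-0.005,0.05,0,0,0,0,-0.005,0.05,0,0,0,0,0,0,0.01,0,0,-10.5,0,0,0.01,0,0,-10.5,0,0,0.01,0,0,-10.5]
  fingers: 0.05

```text
time: 4.75
tool_pos: [498.4, 286.4, 200.9]
orientation: [0.868, -3.019, -0.0]
ft_force: [0.8, 0.1, -0.5]
finger_gap: 49.8
finger_force: 0.0
```

Request:
carry_out:
  increments: [0,0,0.01,0,0,-10.5,0,0,0.01,0,0,-10.5,0,0,0.01,0,0,-10.5,0,0,0.01,0,0,-10.5,0,0,0.01,0,0,-10.5,0,0,0.01,0,0,-10.5,0,0,0.01,0,0,-10.5,0,0,0.01,0,0,-10.5]

```text
time: 5.75
tool_pos: [498.5, 286.2, 121.0]
orientation: [-2.665, 1.663, 0.0]
ft_force: [-0.3, -0.6, 0.1]
finger_gap: 50.3
finger_force: 0.0
```

Request:
carry_out:
  increments: [0,0,0.01,0,0,-10.5,0,0,0.01,0,0,0,0,0,0,0,0,0]

```text
time: 6.12
tool_pos: [498.4, 285.2, 100.6]
orientation: [2.797, -1.428, -0.002]
ft_force: [-0.7, -0.4, -0.5]
finger_gap: 50.1
finger_force: 0.0
```

```bash
cat >> h.py <<'E'
def near(x,y,z,ps):
    """correction in tool axes from the present pose (mm, deg)"""
    s=robot.read_state();a=psi(s);D=np.array([x,y,z])-s['tool_pos'];A=np.radians(a);c,n=np.cos(A),np.sin(A)
    print('pos',np.round(s['tool_pos'],1),'psi',round(a,1),'q6',round(s['qpos'][5],2),'t',round(s['time'],2),'dtool mm',np.round([-c*D[0]-n*D[1],-n*D[0]+c*D[1],-D[2]],1),'az',round(-((ps-a+180)%360-180),1))
E
python3 - <<'E'
from h import *
near(499.5,284.3,3,126.8)
d=snap('wrist');cv2.imwrite('pics/w3.png',d['img'])
for s in silhouettes('wrist','cell_26x65')[:2]: print(s['p'],cell(d,s['pixels']))
E
```

```text
pos [498.4 285.2 100.6] psi 125.9 q6 -1.81 t 6.12 dtool mm [ 1.3 -0.4 97.6] az -0.9
0.82 [501.2 283.7 127.6  63.4  25.8  26.9]
0.65 [369.6 256.9   3.9  50.4  25.8  26.9]
```

Request:
carry_out:
  increments: [0.002,-0.001,0.03,0,0,-1.4,0,0,0.04,0,0,0,0,0,0.0275,0,0,0,0,0,0,0,0,0]

```text
time: 6.72
tool_pos: [500.1, 283.2, 2.6]
orientation: [2.814, -1.391, -0.003]
ft_force: [0.8, -0.7, 0.3]
finger_gap: 49.9
finger_force: 0.0
```

Request:
carry_out:
  increments: [0,0,0,0,0,0,0,0,0,0,0,0,0,0,0,0,0,0,0,0,0,0,0,0]
  fingers: 0.015
  newtons: 40

```text
time: 7.22
tool_pos: [502.5, 284.2, 5.5]
orientation: [-2.815, 1.389, -0.003]
ft_force: [-0.9, -0.3, 7.0]
finger_gap: 25.3
finger_force: 40.4
```

Request:
carry_out:
  increments: [0,0,-0.05,0,0,0,0,0,-0.05,0,0,0,0,0,0,0,0,10.5,0,0,0,0,0,10.5,0,0,0,0,0,10.5,0,0,0,0,0,10.5,0,0,0,0,0,10.5,0,0,0,0,0,10.5]

```text
time: 8.22
tool_pos: [501.6, 283.8, 104.6]
orientation: [-1.667, 2.662, -0.0]
ft_force: [0.6, -0.4, -0.4]
finger_gap: 24.5
finger_force: 39.8
```

Request:
carry_out:
  increments: [0,0,0,0,0,10.5,0,0,0,0,0,10.5,0,0,0,0,0,10.5,0,0,0,0,0,10.5,0,0,0,0,0,10.5,0,0,0,0,0,10.5,0.04,-0.035,0,0,0,2,0.05,-0.05,0,0,0,0]

```text
time: 9.22
tool_pos: [417.4, 203.4, 104.2]
orientation: [0.014, 3.14, 0.001]
ft_force: [0.7, -0.8, 0.2]
finger_gap: 24.9
finger_force: 39.8
```

Request:
carry_out:
  increments: [0,-0.055,0,0,0,0,0,-0.055,0,0,0,0,0,-0.055,0,0,0,0,0,-0.055,0,0,0,0,0,-0.055,0,0,0,0,0,-0.055,0,0,0,0,0,-0.025,0,0,0,0,0,0,0,0,0,0]

```text
time: 10.22
tool_pos: [414.8, -152.9, 104.4]
orientation: [0.019, 3.14, -0.001]
ft_force: [0.6, 1.4, -0.2]
finger_gap: 24.9
finger_force: 39.9
```

```bash
python3 - <<'E'
from h import *
s=robot.read_state();print(s['tool_pos'],psi(s),s['time'],s['finger_gap'])
d=snap('wrist');cv2.imwrite('pics/w4.png',d['img']);np.savez('w4.npz',**d)
for n in ['cell_26x65','holder_26x65']:
  for q in silhouettes('wrist',n)[:2]:
    P,c=cloud(d,q['pixels']);print(n,q['p'],q['pixels'].sum(),np.round(P.mean(0)))
E
```

```text
[ 414.79817213 -152.90198403  104.4380047 ] -0.7035029169961213 10.225 24.92006021357987
cell_26x65 0.79 8727 [ 410. -152.  122.]
holder_26x65 0.64 3079 [480. -47.  15.]
holder_26x65 0.51 98 [ 427. -151.    6.]
```

View pics/w4.png

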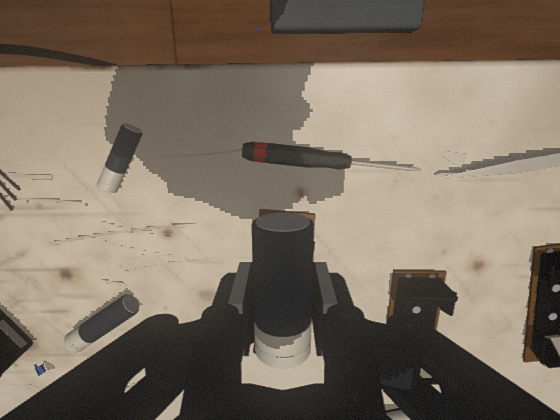

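The held cell hides the holder. Its collar points down the image (+X), which is right. The 14x50 cell is at (120,158) and the 18x65 at (100,320), both with collars to the lower left. I'll step aside so the holder is visible beside the cell.

Request:
carry_out:
  increments: [-0.025,0.04,0,0,0,0,-0.025,0.04,0,0,0,0,0,0,0,0,0,0]

```text
time: 10.75
tool_pos: [466.2, -68.2, 104.0]
orientation: [0.006, 3.141, 0.001]
ft_force: [0.6, -1.1, -1.1]
finger_gap: 25.3
finger_force: 39.9
```

```bash
cat >> h.py <<'E'
def heldcell(d,m,s):
    """held cell in tool frame: rect centre x,y (tool mm), size, angle, and z of its highest line"""
    P,c=cloud(d,m); T=(P-s['tool_pos'])@R(s['orientation'])
    zt=np.percentile(T[:,2],3); k=T[:,2]<zt+6; k&=np.abs(T[:,1])<20
    r=cv2.minAreaRect(T[k][:,:2].astype(np.float32))
    return np.round([*r[0],*r[1],r[2],zt],1), np.round(np.percentile(T[k],[1,99],axis=0),1)
def holder(d,c,yaw,L,W):
    """fit board rectangle outline of known size to top-down height map; returns s-profile aids"""
    P,_=cloud(d);best=None
    from scipy.optimize import minimize
    P=P[(np.hypot(P[:,0]-c[0],P[:,1]-c[1])<90)&(P[:,2]>-3)&(P[:,2]<12)]
    on=(P[:,2]>3).astype(float)
    def f(v):
        A=np.radians(v[2]);e=np.array([np.cos(A),np.sin(A)]);q=P[:,:2]-v[:2];s=q@e;t=q@[-e[1],e[0]]
        g=1/(1+np.exp(-(L/2-abs(s))/1.0))/(1+np.exp(-(W/2-abs(t))/1.0))
        return np.mean((g-on)**2)
    r=min((minimize(f,[c[0]+a,c[1]+b,yaw],method='Nelder-Mead',options=dict(initial_simplex=[[c[0]+a,c[1]+b,yaw],[c[0]+a+5,c[1]+b,yaw],[c[0]+a,c[1]+b+5,yaw],[c[0]+a,c[1]+b,yaw+6]])) for a in(-4,4) for b in (-4,4)),key=lambda r:r.fun)
    return np.round(r.x,2),round(r.fun,4)
def profile(d,c,yaw,w=4):
    P,_=cloud(d);A=np.radians(yaw);e=np.array([np.cos(A),np.sin(A)]);q=P[:,:2]-c;s=q@e;t=q@[-e[1],e[0]]
    k=(abs(t)<w)&(P[:,2]<40);print('s',[(x,round(float(np.median(P[k&(abs(s-x)<.8),2])))) for x in range(-60,61,2) if (k&(abs(s-x)<.8)).sum()>2])
    return P,s,t
E
python3 - <<'E'
from h import *
s=robot.read_state();print(s['tool_pos'],psi(s),s['time'])
d=snap('wrist');cv2.imwrite('pics/w5.png',d['img']);np.savez('w5.npz',**d)
q=silhouettes('wrist','cell_26x65')
for m in q[:1]: print(m['p'],heldcell(d,m['pixels'],s))
d2=dict(np.load('w2.npz'))
B={'26x65':((470,-154),-2,110,42),'26x50':((510.6,-47.6),-1.5,95,42),'18x65':((495.7,64),6.2,108,34),'14x50':((496.9,169),11.8,92,30)}
for n,b in B.items(): print(n,holder(d2,*b))
r=holder(d,*B['26x65']);print('now',r);profile(d,r[0][:2],r[0][2])
E
```

```text
[466.21770537 -68.15823423 103.97468494] -0.21158415691491106 10.75
0.79 (array([ -0.1,   0.4,  22.1,  64. ,  89.5, -21.4]), array([[-30.5,  -9.9, -21.7],
       [ 31.4,  10.8, -15.5]]))
26x65 (array([ 468.83, -155.29,   -5.21]), np.float64(0.0161))
26x50 (array([511.71, -47.38,  -1.76]), np.float64(0.0209))
18x65 (array([496.43,  63.83,   6.81]), np.float64(0.013))
14x50 (array([497.74, 169.28,  11.71]), np.float64(0.0121))
now (array([ 468.95, -155.25,   -5.66]), np.float64(0.0149))
s [(-60, 0), (-58, 0), (-56, 1), (-54, 8), (-52, 11), (-50, 11), (-48, 11), (-46, 11), (-44, 22), (-42, 32), (-40, 32), (-34, 35), (-32, 7), (-30, 6), (-28, 8), (-26, 20), (-24, 17), (-20, 7), (-18, 6), (-16, 6), (-14, 6), (-12, 7), (-10, 6), (-8, 7), (-6, 6), (-4, 6), (-2, 6), (0, 6), (2, 6), (4, 6), (6, 7), (8, 6), (10, 6), (12, 6), (14, 6), (16, 6), (18, 7), (20, 6), (22, 6), (24, 6), (26, 6), (28, 6), (30, 6), (32, 6), (34, 6), (36, 6), (38, 6), (40, 16), (42, 27), (44, 31), (46, 32), (48, 32)]
```

View pics/w5.png

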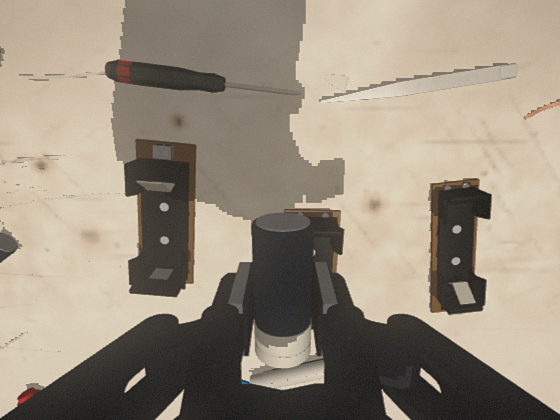

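Board fits agree between the two views. The held cell is centred, with about 0.4 mm of camera bias. The cheek gap is symmetric about the holder origin, so I'll use the cheek edges to locate each origin.

```bash
python3 - <<'E'
from h import *
for f,n,c,yaw,w,g in [('w5','26x65',(468.9,-155.3),-5.5,29,47),('w2','26x65',(468.9,-155.3),-5.5,29,47),('w2','26x50',(511.7,-47.4),-1.8,29,32),('w5','18x65',(496.4,63.8),6.8,21,47),('w2','18x65',(496.4,63.8),6.8,21,47),('w2','14x50',(497.7,169.3),11.7,17,32)]:
    d=dict(np.load(f+'.npz'));P,_=cloud(d);A=np.radians(yaw);e=np.array([np.cos(A),np.sin(A)]);q=P[:,:2]-c;s=q@e;t=q@[-e[1],e[0]]
    print(f,n)
    for sg in(-1,1):
        k=(sg*t>w/2)&(sg*t<w/2+3.5)&(P[:,2]<40)
        print('  ',sg,[(x,round(float(np.median(P[k&(abs(s-x)<.8),2])))) for x in range(-50,51,2) if (k&(abs(s-x)<.8)).sum()>1])
    # cheek lateral edges
    for lo,hi in ((-44,-27),(27,44)):
        k=(s>lo)&(s<hi)&(P[:,2]>14)&(P[:,2]<40)&(abs(t)<25);print('   t range',np.round(np.percentile(t[k],[1,5,95,99]),1) if k.sum()>9 else None)
E
```

```text
w5 26x65
   -1 [(-50, 3), (-48, 3), (-46, 3), (-44, 4), (-42, 32), (-40, 32), (-36, 22), (-34, 21), (-32, 22), (-30, 21), (-28, 22), (-26, 21), (-24, 22), (-22, 22), (-20, 21), (-18, 6), (-16, 6), (-14, 5), (-12, 6), (-10, 6), (-8, 6), (-6, 6), (-4, 6), (-2, 5), (0, 5), (2, 6), (4, 6), (6, 6), (8, 6), (10, 3), (12, 6), (14, 5), (16, 6), (18, 6), (20, 6), (22, 6), (24, 6), (26, 10), (28, 19), (30, 21), (32, 22), (34, 22), (36, 21), (38, 21), (40, 22), (42, 24), (44, 24), (46, 31), (48, 31)]
   1 [(-50, 4), (-48, 4), (-46, 3), (-44, 18), (-42, 28), (-40, 29), (-38, 8), (-36, 8), (-34, 9), (-32, 8), (-30, 9), (-28, 19), (-26, 8), (-24, 13), (-22, 19), (-20, 6), (-18, 5), (-16, 6), (-14, 6), (-12, 6), (-10, 6), (-8, 6), (-6, 6), (-4, 6), (-2, 7), (0, 6), (2, 6), (4, 6), (6, 6), (8, 6), (10, 6), (12, 6), (14, 6), (16, 6), (18, 6), (20, 6), (22, 6), (24, 6), (26, 6), (28, 10), (30, 12), (32, 15), (34, 9), (36, 8), (38, 6), (40, 18), (42, 26), (44, 28), (46, 27), (48, 31), (50, 4)]
   t range [-18.7 -16.9  19.7  20.9]
   t range [-19.  -17.7  19.7  20.9]
w2 26x65
   -1 [(-50, 4), (-48, 3), 
[... 4170 characters left out ...]
 (10, 7), (12, 6), (14, 6), (16, 5), (18, 6), (20, 6), (22, 11), (24, 5), (26, 16), (30, 13), (32, 10), (34, 14), (36, 19), (38, 20), (40, 21), (42, 2), (48, 0), (50, 0)]
   1 [(-50, 1), (-48, 0), (-46, 3), (-44, 3), (-42, 4), (-40, 4), (-38, 3), (-36, 3), (-34, 9), (-32, 19), (-30, 18), (-28, 17), (-26, 17), (-24, 15), (-22, 16), (-20, 16), (-18, 16), (-16, 17), (-14, 17), (-12, 15), (-10, 7), (-8, 6), (-6, 5), (-4, 5), (-2, 6), (0, 6), (2, 5), (4, 5), (6, 5), (8, 5), (10, 6), (12, 6), (14, 6), (16, 5), (18, 5), (20, 6), (22, 16), (24, 16), (26, 17), (28, 16), (30, 16), (32, 18), (34, 16), (36, 17), (38, 20), (50, 0)]
   t range [-15.1 -14.3  12.   13.3]
   t range [-14.8 -14.   12.2  13.4]
```

```bash
cat >> h.py <<'E'
def dots(d,c,yaw,r=32,w=9):
    """bright dots on the bay floor: offsets (s,t) in the frame at c,yaw and world xy"""
    h,wd=d['range_z'].shape;P,col=cloud(d,np.ones((h,wd),bool)&(d['range_z']>0))
    v,u=np.nonzero(d['range_z']>0);A=np.radians(yaw);e=np.array([np.cos(A),np.sin(A)]);q=P[:,:2]-c;s=q@e;t=q@[-e[1],e[0]]
    k=(abs(s)<r)&(abs(t)<w)&(abs(P[:,2]-6)<3)
    M=np.zeros((h,wd),np.uint8);b=col.astype(float).mean(1);M[v[k],u[k]]=(b[k]>(np.median(b[k])+35))
    n,l,st,ce=cv2.connectedComponentsWithStats(M);out=[];K=d['K']
    for i in range(1,n):
        if st[i,4]<6: continue
        m=l==i;yy,xx=np.nonzero(m);wt=d['img'][m].astype(float).mean(1)-60;uu,vv=np.average(xx,weights=wt),np.average(yy,weights=wt)
        ray=d['Twc'][:3,:3]@[(uu-K[0,2])/K[0,0],(vv-K[1,2])/K[1,1],1];o=d['Twc'][:3,3];p=o+ray*(6-o[2])/ray[2]
        g=p[:2]-c;out.append(np.round([g@e,g@[-e[1],e[0]],p[0],p[1],st[i,4]],1))
    return out
E
python3 - <<'E'
from h import *
for f,n,c,yaw in [('w5','26x65',(468.9,-155.3),-5.5),('w2','26x65',(468.9,-155.3),-5.5),('w2','26x50',(511.7,-47.4),-1.8),('w5','18x65',(496.4,63.8),6.8),('w2','18x65',(496.4,63.8),6.8),('w2','14x50',(497.7,169.3),11.7)]:
    d=dict(np.load(f+'.npz'));print(f,n);[print('  ',o) for o in dots(d,c,yaw)]
E
```

```text
w5 26x65
   [-2.700e+01  2.000e-01  4.420e+02 -1.525e+02  1.500e+01]
   [ -26.7    6.6  442.9 -146.2    6. ]
   [  -9.2    0.5  459.8 -154.    68. ]
   [  16.8    0.5  485.6 -156.4   61. ]
w2 26x65
   [-9.200e+00  4.000e-01  4.598e+02 -1.540e+02  2.800e+01]
   [ 1.680e+01  4.000e-01  4.857e+02 -1.565e+02  2.600e+01]
w2 26x50
   [-15.7   0.5 496.  -46.4  27. ]
   [ 4.20e+00  5.00e-01  5.16e+02 -4.71e+01  2.60e+01]
w5 18x65
   [-1.900e+01 -2.000e-01  4.775e+02  6.130e+01  6.700e+01]
   [ 7.000e+00 -2.000e-01  5.034e+02  6.440e+01  5.900e+01]
w2 18x65
   [-1.910e+01 -3.000e-01  4.775e+02  6.120e+01  2.900e+01]
   [ 7.100e+00 -4.000e-01  5.035e+02  6.420e+01  2.900e+01]
w2 14x50
   [ -4.9  -0.9 493.1 167.5  29. ]
   [ 15.2  -0.9 512.8 171.5  27. ]
```

Request:
carry_out:
  increments: [-0.003,-0.044,0,0,0,0,-0.0035,-0.0435,0,0,0,0,0,0,0.03,0,0,5.2,0,0,0.024,0,0,0,0,0,0,0,0,0]

```text
time: 11.48
tool_pos: [468.8, -158.9, 48.6]
orientation: [-0.158, -3.134, -0.002]
ft_force: [-0.3, -0.6, -1.2]
finger_gap: 24.8
finger_force: 39.9
```

```bash
python3 -c "
from h import *
near(472.7,-155.4,10.5,-5.4)"
```

```text
pos [ 468.8 -158.9   48.6] psi -5.8 q6 -0.37 t 11.47 dtool mm [-3.5  3.9 38.1] az -0.4
```

Request:
carry_out:
  increments: [-0.0035,0.004,0.01,0,0,-0.4,0,0,0,0,0,0,0,0,0,0,0,0]

```text
time: 11.85
tool_pos: [475.1, -155.5, 40.3]
orientation: [0.145, 3.138, -0.001]
ft_force: [-0.1, 0.1, -0.8]
finger_gap: 25.1
finger_force: 39.9
```

```bash
python3 -c "
from h import *
near(472.7,-155.4,10.5,-5.4)
d=snap('wrist');s=robot.read_state()
print(heldcell(d,silhouettes('wrist','cell_26x65')[0]['pixels'],s))"
```

```text
pos [ 475.1 -155.5   40.3] psi -5.3 q6 -0.37 t 11.85 dtool mm [ 2.4 -0.1 29.8] az 0.1
(array([ -0.1,  -0.2,  23.6,  64.3,  89.6, -21.4]), array([[-30.5,  -9.8, -21.7],
       [ 31.4,  10.8, -15.5]]))
```

Request:
carry_out:
  increments: [0.002,0,0.006,0,0,0,0,0,0,0,0,0]

```text
time: 12.2
tool_pos: [472.1, -155.1, 33.3]
orientation: [-0.146, -3.137, -0.001]
ft_force: [-0.0, -0.8, -1.2]
finger_gap: 25.1
finger_force: 39.9
```

```bash
python3 -c "
from h import *
near(472.7,-155.4,10.5,-5.4)
snap('wrist')
near(472.7,-155.4,10.5,-5.4)"
```

```text
pos [ 472.1 -155.1   33.3] psi -5.3 q6 -0.37 t 12.2 dtool mm [-0.6 -0.2 22.8] az 0.1
pos [ 472.3 -155.2   33.5] psi -5.3 q6 -0.37 t 12.25 dtool mm [-0.4 -0.2 23. ] az 0.1
```

Request:
carry_out:
  increments: [0,0,0.006,0,0,0,0,0,0.006,0,0,0,0,0,0.005,0,0,0,0,0,0,0,0,0]

```text
time: 12.75
tool_pos: [472.4, -155.2, 16.3]
orientation: [-0.146, -3.137, -0.001]
ft_force: [1.3, -0.5, -1.5]
finger_gap: 25.0
finger_force: 39.9
```

Request:
carry_out:
  increments: [0,0,0.003,0,0,0,0,0,0.003,0,0,0,0,0,0,0,0,0]

```text
time: 13.12
tool_pos: [472.9, -155.4, 11.4]
orientation: [0.146, 3.138, -0.0]
ft_force: [-2.0, 0.5, 10.7]
finger_gap: 24.9
finger_force: 41.2
```

Request:
carry_out:
  increments: [0,0,0.0015,0,0,0,0,0,0,0,0,0]

```text
time: 13.38
tool_pos: [473.0, -155.5, 11.3]
orientation: [0.146, 3.137, -0.001]
ft_force: [-9.6, 4.4, 33.3]
finger_gap: 24.5
finger_force: 43.9
```

Request:
carry_out:
  increments: [0,0,-0.001,0,0,0,0,0,0,0,0,0,0,0,0,0,0,0,0,0,0,0,0,0]
  fingers: 0.045

```text
time: 13.88
tool_pos: [472.6, -155.3, 10.1]
orientation: [-0.146, -3.138, -0.0]
ft_force: [-0.2, -0.7, -0.7]
finger_gap: 45.1
finger_force: 0.0
```

Request:
carry_out:
  increments: [0,0,-0.05,0,0,0,0,0,-0.05,0,0,0,0,0,0,0,0,0]

```text
time: 14.25
tool_pos: [475.1, -156.5, 113.7]
orientation: [0.145, 3.132, -0.004]
ft_force: [-0.8, -0.6, -1.1]
finger_gap: 44.8
finger_force: 0.0
```

```bash
python3 - <<'E'
from h import *
s=robot.read_state();d=snap('wrist');print(s['tool_pos'],s['time']);cv2.imwrite('pics/w6.png',d['img'])
for q in silhouettes('wrist','cell_26x65')[:3]:
    print(q['p'],cell(d,q['pixels']))
P,s_,t=profile(d,(472.7,-155.2),-5.4)
E
```

```text
[ 475.1393389  -156.48803066  113.67490932] 14.25
0.9 [ 476.2 -155.3   -5.8   67.4   26.    33. ]
s [(-60, 1), (-58, 3), (-56, 11), (-54, 11), (-52, 11), (-50, 11), (-48, 23), (-46, 32), (-44, 32), (-42, 30), (-40, 35), (-38, 19), (-36, 28), (-34, 25), (-32, 21), (-30, 25), (-28, 32), (-26, 32), (-24, 32), (-22, 32), (-20, 32), (-18, 32), (-16, 32), (-14, 32), (-12, 32), (-10, 32), (-8, 32), (-6, 32), (-4, 32), (-2, 32), (0, 32), (2, 32), (4, 32), (6, 32), (8, 32), (10, 32), (12, 32), (14, 32), (16, 32), (18, 32), (20, 32), (22, 32), (24, 32), (26, 32), (28, 32), (30, 32), (32, 32), (36, 25), (38, 27), (40, 30), (42, 32), (44, 32)]
```

View pics/w6.png

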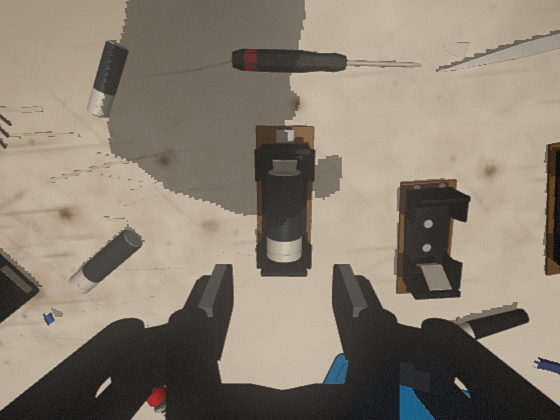

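The 26x65 cell is home: its top is level at z=32 along its length and it has sprung onto the contact. In this same view the 14x50 cell is at (108,78) and the 18x65 cell is at (105,262), and I'll measure both.

```bash
python3 - <<'E'
from h import *
d=snap('wrist')
for n in ['cell_18x65','cell_14x50']:
  for q in silhouettes('wrist',n)[:3]:
    print(n,q['p'],np.round(np.mean(np.nonzero(q['pixels']),1)[::-1]),cell(d,q['pixels']))
s=robot.read_state();print(s['time'],s['tool_pos'],s['qpos'])
E
```

```text
cell_18x65 0.93 [102. 267.] [ 503.1 -298.1  -55.7   63.2   17.8   18.9]
cell_14x50 0.56 [104.  83.] [ 373.1 -265.4  -30.    49.9   14.4   15.2]
cell_14x50 0.38 [429. 244.] [506.6 -46.7  -1.6  78.3  41.3  32.6]
14.5 [ 471.86604639 -154.9036171   109.11976328] [-4.64528174e-01  3.47037127e-01 -4.20997144e-01  8.05065502e-01
  2.32072017e-05 -3.71621435e-01]
```

Request:
carry_out:
  increments: [-0.0147,-0.0465,0,0,0,0,-0.0147,-0.0465,0,0,0,0,-0.0147,-0.0465,0,0,0,0,0,0,0,0,0,-10,0,0,0,0,0,-10,0,0,0,0,0,-10,0,0,0,0,0,-10,0,0,0,0,0,-10]
  fingers: 0.04

```text
time: 15.5
tool_pos: [503.0, -297.9, 108.8]
orientation: [1.202, -2.901, -0.003]
ft_force: [0.7, 0.0, -0.2]
finger_gap: 39.8
finger_force: 0.0
```

Request:
carry_out:
  increments: [0,0,0,0,0,-10,0,0,0,0,0,-10,0,0,0,0,0,-10,0,0,0,0,0,-10,0,0,0,0,0,-10,0,0,0,0,0,-10,0,0,0,0,0,-10,0,0,0,0,0,-9.6]

```text
time: 16.5
tool_pos: [503.0, -297.8, 108.9]
orientation: [-2.781, 1.46, 0.004]
ft_force: [0.4, -0.4, 0.5]
finger_gap: 40.1
finger_force: 0.0
```

Request:
carry_out:
  increments: [0,0,0,0,0,0]

```text
time: 16.62
tool_pos: [503.1, -297.9, 109.1]
orientation: [-2.776, 1.47, 0.003]
ft_force: [-0.1, -0.1, -0.2]
finger_gap: 39.9
finger_force: 0.0
```

```bash
python3 - <<'E'
from h import *
d=snap('wrist')
for n in ['cell_18x65','cell_14x50']:
  for q in silhouettes('wrist',n)[:3]:
    r=cell(d,q['pixels']);print(n,q['p'],np.round(np.mean(np.nonzero(q['pixels']),1)[::-1]),r)
    if n=='cell_18x65' : near(r[0],r[1],2,r[2]-180)
P,c=cloud(d);k=(np.hypot(P[:,0]-503,P[:,1]+298)<75)&(P[:,2]<90);print('max z near',np.percentile(P[k,2],[90,99]))
E
```

```text
cell_18x65 0.65 [283. 211.] [ 503.8 -299.8  -55.    65.2   17.8   19. ]
pos [ 503.3 -298.1  109.5] psi 124.1 q6 -2.82 t 16.73 dtool mm [  1.7   0.6 107.5] az -0.9
cell_18x65 0.28 [145. 413.] [ 5.115e+02 -6.370e+01 -2.000e-01  5.690e+01  1.090e+01  6.600e+00]
pos [ 503.3 -298.1  109.5] psi 124.1 q6 -2.82 t 16.73 dtool mm [-189.6 -138.   107.5] az -55.7
cell_14x50 0.77 [387. 310.] [ 384.8 -278.1   -6.8   20.9    9.6   15.1]
max z near [ 1.78930541 21.84942694]
```

Request:
carry_out:
  increments: [0.0017,0.0006,0.035,0,0,-0.9,0,0,0.04,0,0,0,0,0,0.03,0,0,0,0,0,0,0,0,0]

```text
time: 17.27
tool_pos: [502.5, -298.8, 3.3]
orientation: [-2.787, 1.449, 0.007]
ft_force: [0.4, 0.5, 0.9]
finger_gap: 39.7
finger_force: 0.0
```

Request:
carry_out:
  increments: [0,0,0,0,0,0,0,0,0,0,0,0,0,0,0,0,0,0,0,0,0,0,0,0]
  fingers: 0.008

```text
time: 17.77
tool_pos: [505.1, -300.8, 6.8]
orientation: [2.788, -1.446, 0.004]
ft_force: [-0.3, 0.4, 7.5]
finger_gap: 16.4
finger_force: 41.6
```

Request:
carry_out:
  increments: [0,0,-0.05,0,0,0,0,0,-0.05,0,0,0,0,0,0,0,0,0]

```text
time: 18.15
tool_pos: [506.7, -301.9, 109.8]
orientation: [2.787, -1.446, 0.012]
ft_force: [0.6, 0.9, -0.2]
finger_gap: 16.4
finger_force: 40.7
```

Request:
carry_out:
  increments: [0,0,0,0,0,10.5,0,0,0,0,0,10.5,0,0,0,0,0,10.5,0,0,0,0,0,10.5,0,0,0,0,0,10.5,0,0,0,0,0,10.5,0,0,0,0,0,10.5,0,0,0,0,0,10.5]

```text
time: 19.15
tool_pos: [503.8, -299.8, 104.7]
orientation: [1.095, -2.944, -0.001]
ft_force: [-0.5, 0.4, -0.4]
finger_gap: 16.4
finger_force: 40.7
```

Request:
carry_out:
  increments: [0,0,0,0,0,10.5,0,0,0,0,0,10.5,0,0,0,0,0,10.5,0,0,0,0,0,2.8,-0.0042,0.0517,0,0,0,0,-0.0042,0.0517,0,0,0,0,-0.0042,0.0517,0,0,0,0,-0.0042,0.0517,0,0,0,0]

```text
time: 20.15
tool_pos: [495.5, -91.1, 104.9]
orientation: [0.188, -3.136, -0.0]
ft_force: [0.7, -0.4, -1.3]
finger_gap: 16.8
finger_force: 40.7
```

Request:
carry_out:
  increments: [-0.0042,0.0517,0,0,0,0,-0.0042,0.0517,0,0,0,0,-0.0042,0.0517,0,0,0,0,0,0,0.03,0,0,0,0,0,0.02,0,0,0,0,0,0,0,0,0]

```text
time: 20.9
tool_pos: [488.4, 62.9, 53.9]
orientation: [0.189, -3.133, -0.0]
ft_force: [1.6, -0.5, -0.2]
finger_gap: 16.5
finger_force: 40.7
```

```bash
python3 - <<'E'
from h import *
near(490.5,62.8,30,6.7)
d=snap('wrist');s=robot.read_state();cv2.imwrite('pics/w7.png',d['img'])
for q in silhouettes('wrist','cell_18x65')[:2]: print(q['p'],heldcell(d,q['pixels'],s))
near(490.5,62.8,30,6.7)
E
```

```text
pos [488.4  62.9  53.9] psi 6.9 q6 -0.14 t 20.9 dtool mm [-2.1 -0.4 23.9] az 0.2
0.87 (array([ -0.1,   0.6,  65.4,  16.9,   0.2, -11.1]), array([[-30.7,  -7.3, -11.5],
       [ 30.9,   8.8,  -5.3]]))
pos [490.   62.6  55.5] psi 6.9 q6 -0.14 t 21.0 dtool mm [-0.5  0.1 25.5] az 0.2
```

View pics/w7.png

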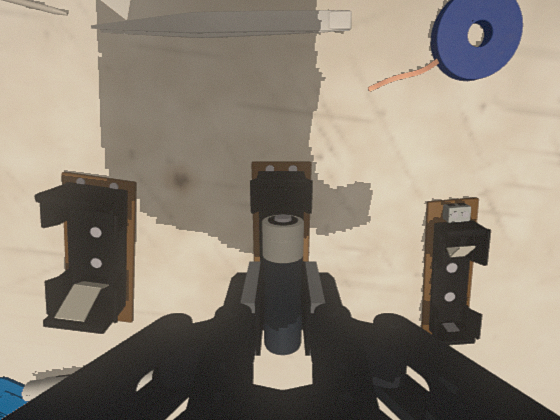

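Request:
carry_out:
  increments: [-0.0005,-0.0003,0.01,0,0,0.2,0,0,0.01,0,0,0,0,0,0.005,0,0,0,0,0,0,0,0,0]

```text
time: 21.5
tool_pos: [490.1, 62.4, 29.8]
orientation: [0.183, -3.135, -0.0]
ft_force: [-0.4, -0.8, -0.5]
finger_gap: 16.5
finger_force: 40.7
```

```bash
python3 -c "
from h import *
near(490.5,62.3,13,6.7)"
```

```text
pos [490.1  62.4  29.8] psi 6.7 q6 -0.14 t 21.5 dtool mm [-0.3 -0.2 16.8] az -0.0
```

Request:
carry_out:
  increments: [0,0,0.006,0,0,0,0,0,0.005,0,0,0,0,0,0,0,0,0]

```text
time: 21.88
tool_pos: [490.2, 62.5, 18.9]
orientation: [0.183, -3.135, -0.0]
ft_force: [-0.6, -0.3, 0.1]
finger_gap: 16.3
finger_force: 40.7
```

Request:
carry_out:
  increments: [0,0,0.003,0,0,0,0,0,0.002,0,0,0,0,0,0,0,0,0]

```text
time: 22.25
tool_pos: [490.4, 62.5, 14.2]
orientation: [0.183, -3.136, -0.0]
ft_force: [-1.3, 0.5, 0.5]
finger_gap: 16.7
finger_force: 40.7
```

Request:
carry_out:
  increments: [0,0,0.001,0,0,0,0,0,0.001,0,0,0,0,0,0,0,0,0]

```text
time: 22.62
tool_pos: [490.7, 62.5, 12.7]
orientation: [-0.183, 3.136, -0.0]
ft_force: [-1.8, -0.3, 7.1]
finger_gap: 16.8
finger_force: 41.5
```

Request:
carry_out:
  increments: [0,0,0.0005,0,0,0,0,0,0,0,0,0]

```text
time: 22.88
tool_pos: [490.7, 62.5, 12.7]
orientation: [-0.183, 3.136, -0.0]
ft_force: [-4.6, -0.7, 14.3]
finger_gap: 16.5
finger_force: 42.4
```

Request:
carry_out:
  increments: [0,0,0,0,0,0,0,0,0,0,0,0,0,0,0,0,0,0,0,0,0,0,0,0]
  fingers: 0.04

```text
time: 23.38
tool_pos: [490.5, 62.5, 11.7]
orientation: [0.183, -3.136, -0.0]
ft_force: [0.2, 0.5, 0.2]
finger_gap: 40.3
finger_force: 0.0
```

Request:
carry_out:
  increments: [0,0,-0.05,0,0,0,0,0,-0.05,0,0,0,0,0,0,0,0,0]

```text
time: 23.75
tool_pos: [493.2, 62.5, 115.2]
orientation: [-0.183, 3.13, -0.001]
ft_force: [-0.9, 0.0, -0.7]
finger_gap: 40.0
finger_force: 0.0
```

```bash
python3 - <<'E'
from h import *
d=snap('wrist');s=robot.read_state();print(s['tool_pos'],psi(s),s['time'])
for q in silhouettes('wrist','cell_18x65')[:1]: print(q['p'],cell(d,q['pixels']))
profile(d,(490.5,62.5),6.7,3)
E
```

```text
[491.86783324  62.49201097 113.32050535] 6.678944855193046 23.8
0.77 [ 487.7   62.7 -173.9   67.5   17.9   25. ]
s [(-60, 0), (-58, 0), (-56, 0), (-54, 1), (-52, 0), (-50, 1), (-48, 3), (-46, 3), (-44, 11), (-42, 24), (-40, 24), (-38, 21), (-36, 19), (-34, 24), (-32, 24), (-30, 24), (-28, 24), (-26, 24), (-24, 24), (-22, 24), (-20, 24), (-18, 24), (-16, 24), (-14, 24), (-12, 24), (-10, 24), (-8, 24), (-6, 24), (-4, 24), (-2, 24), (0, 24), (2, 24), (4, 24), (6, 24), (8, 24), (10, 24), (12, 24), (14, 24), (16, 24), (18, 24), (20, 24), (22, 24), (24, 24), (26, 24), (28, 23), (32, 18), (34, 21), (36, 23), (38, 26), (42, 23), (44, 25), (46, 24), (54, 12), (56, 11)]
```

The 18x65 cell is home: flat at z=24 and moved toward the contact. Next is the 26x50.

Request:
carry_out:
  increments: [0.0197,0.0416,0,0,0,0,0.0197,0.0416,0,0,0,0,0.0197,0.0416,0,0,0,0,0.0197,0.0416,0,0,0,0,0.0197,0.0416,0,0,0,3.4,0,0,0.01,0,0,0,0,0,0,0,0,0]
  fingers: 0.05

```text
time: 24.72
tool_pos: [367.5, 256.9, 100.3]
orientation: [0.091, -3.138, 0.003]
ft_force: [0.3, 0.9, 0.2]
finger_gap: 50.0
finger_force: 0.0
```

```bash
python3 - <<'E'
from h import *
d=snap('wrist')
for q in silhouettes('wrist','cell_26x50')[:1]:
    r=cell(d,q['pixels']);print(q['p'],r); near(r[0],r[1],5,r[2])
E
```

```text
0.74 [368.2 257.8   2.8  48.6  26.   26.9]
pos [368.6 256.7 101.2] psi 3.2 q6 0.39 t 24.82 dtool mm [ 0.4  1.1 96.2] az 0.4
```

Request:
carry_out:
  increments: [0,0.0005,0.035,0,0,0.2,0,0,0.035,0,0,0,0,0,0.026,0,0,0,0,0,0,0,0,0]

```text
time: 25.32
tool_pos: [367.7, 256.7, 4.6]
orientation: [0.082, -3.137, 0.002]
ft_force: [-1.4, 0.7, 0.5]
finger_gap: 50.0
finger_force: 0.0
```

Request:
carry_out:
  increments: [0,0,0,0,0,0,0,0,0,0,0,0,0,0,0,0,0,0,0,0,0,0,0,0]
  fingers: 0.015

```text
time: 25.82
tool_pos: [369.6, 258.3, 7.0]
orientation: [-0.084, 3.138, 0.0]
ft_force: [-0.0, -2.8, 8.0]
finger_gap: 25.0
finger_force: 40.2
```

Request:
carry_out:
  increments: [0,0,-0.05,0,0,0,0,0,-0.05,0,0,0,0,0,0,0,0,0]

```text
time: 26.2
tool_pos: [371.2, 259.5, 109.7]
orientation: [-0.084, 3.134, 0.005]
ft_force: [0.2, 0.5, -1.6]
finger_gap: 24.4
finger_force: 40.1
```

Request:
carry_out:
  increments: [-0.0202,-0.0519,0,0,0,0,-0.0202,-0.0519,0,0,0,0,-0.0202,-0.0519,0,0,0,0,-0.0202,-0.0519,0,0,0,0,-0.0202,-0.0519,0,0,0,0,-0.0202,-0.0519,0,0,0,0,0,0,0,0,0,10.5,0,0,0,0,0,10.5]

```text
time: 27.2
tool_pos: [505.9, -47.0, 105.1]
orientation: [-0.501, -3.1, -0.0]
ft_force: [-0.6, 0.1, -0.8]
finger_gap: 25.1
finger_force: 40.1
```

Request:
carry_out:
  increments: [0,0,0,0,0,10.5,0,0,0,0,0,10.5,0,0,0,0,0,10.5,0,0,0,0,0,10.5,0,0,0,0,0,10.5,0,0,0,0,0,10.5,0,0,0,0,0,10.5,0,0,0,0,0,10.5]

```text
time: 28.2
tool_pos: [505.8, -46.1, 105.2]
orientation: [-2.445, -1.971, 0.001]
ft_force: [-0.3, 0.3, -1.5]
finger_gap: 24.8
finger_force: 40.1
```

Request:
carry_out:
  increments: [0,0,0,0,0,10.5,0,0,0,0,0,10.5,0,0,0,0,0,10.5,0,0,0,0,0,10.5,0,0,0,0,0,10.5,0,0,0,0,0,10.5,0,0,0,0,0,10.5,0,0,0,0,0,6.2]

```text
time: 29.2
tool_pos: [505.8, -46.2, 105.2]
orientation: [-3.141, 0.052, 0.001]
ft_force: [-0.4, 0.3, -1.3]
finger_gap: 24.5
finger_force: 40.1
```

Request:
carry_out:
  increments: [0,0,0.03,0,0,0,0,0,0.02,0,0,0,0,0,0,0,0,0]

```text
time: 29.58
tool_pos: [504.6, -45.9, 54.3]
orientation: [-3.14, 0.044, 0.005]
ft_force: [0.0, -1.2, -0.8]
finger_gap: 24.8
finger_force: 40.1
```

```bash
python3 - <<'E'
from h import *
d=snap('wrist');s=robot.read_state();cv2.imwrite('pics/w8.png',d['img'])
near(506,-47.2,11,-182)
for q in silhouettes('wrist','cell_26x50')[:3]: print(q['p'],np.round(np.mean(np.nonzero(q['pixels']),1)[::-1]),heldcell(d,q['pixels'],s))
E
```

```text
pos [505.5 -46.1  55.3] psi 178.4 q6 2.93 t 29.62 dtool mm [ 0.5  1.1 44.3] az 0.4Traceback (most recent call last):
  File "<stdin>", line 4, in <module>
  File "h.py", line 52, in heldcell
    return np.round([*r[0],*r[1],r[2],zt],1), np.round(np.percentile(T[k],[1,99],axis=0),1)
                                                       ~~~~~~~~~~~~~^^^^^^^^^^^^^^^^^^^^
    return _quantile_unchecked(
        a, q, axis, out, overwrite_input, method, keepdims, weights)
    return _ureduce(a,
                    func=_quantile_ureduce_func,
    ...<5 lines>...
                    overwrite_input=overwrite_input,
                    method=method)
    r = func(a, **kwargs)
    result = _quantile(arr,
                       quantiles=q,
    ...<2 lines>...
                       out=out,
                       weights=wgt)
    slices_having_nans = np.isnan(arr[-1, ...])
                                  ~~~^^^^^^^^^
IndexError: index -1 is out of bounds for axis 0 with size 0
```

View pics/w8.png

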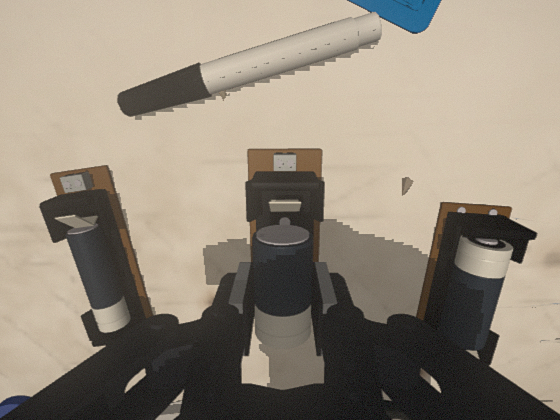

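The terminal block at (284,162) is on the same side as the cell's flat end, and the collar faces away from it, so the orientation is right.

```bash
python3 - <<'E'
from h import *
d=snap('wrist');s=robot.read_state()
P,c=cloud(d);T=(P-s['tool_pos'])@R(s['orientation'])
k=(abs(T[:,1])<11)&(abs(T[:,0])<34)&(T[:,2]>-30)&(T[:,2]<0);Q=T[k];zt=np.percentile(Q[:,2],3);Q=Q[Q[:,2]<zt+6]
print(zt,np.percentile(Q,[1,99],axis=0).round(1),cv2.minAreaRect(Q[:,:2].astype(np.float32)))
for x in range(-26,30,6):
    m=abs(Q[:,0]-x)<1.5
    if m.sum()>20: print(x,np.round(np.percentile(Q[m,2],10),1),np.round(np.polyfit(Q[m,1],Q[m,2],2),3))
near(506,-47.2,11,-182)
E
```

```text
-19.42880749302799 [[-22.7 -10.4 -19.8]
 [ 24.7  10.2 -13.6]] ((0.5561504364013672, -0.03320121765136719), (21.795207977294922, 49.33755874633789), 89.85856628417969)
-20 -19.2 [ 4.7000e-02  6.0000e-03 -1.9046e+01]
-14 -19.0 [ 4.6000e-02  8.0000e-03 -1.8953e+01]
-8 -19.1 [ 4.5000e-02  1.3000e-02 -1.8899e+01]
-2 -19.0 [ 4.7000e-02  1.2000e-02 -1.9017e+01]
4 -19.1 [ 4.4000e-02  1.5000e-02 -1.8952e+01]
10 -19.0 [ 4.5000e-02  1.6000e-02 -1.8908e+01]
16 -19.1 [ 4.5000e-02  1.5000e-02 -1.8954e+01]
22 -19.1 [ 4.6000e-02  1.4000e-02 -1.8859e+01]
pos [506.6 -46.4  56.4] psi 178.4 q6 2.93 t 29.73 dtool mm [-0.6  0.8 45.4] az 0.4
```

Request:
carry_out:
  increments: [-0.0005,0.0006,0.01,0,0,0.4,0,0,0.01,0,0,0,0,0,0,0,0,0]

```text
time: 30.1
tool_pos: [504.9, -46.7, 34.9]
orientation: [-3.141, 0.055, 0.003]
ft_force: [0.9, -0.2, -0.4]
finger_gap: 24.8
finger_force: 40.1
```

```bash
python3 -c "
from h import *
near(505.5,-46.9,12.8,-182)"
```

```text
pos [504.9 -46.7  34.9] psi 178.0 q6 2.94 t 30.1 dtool mm [ 0.6  0.2 22.1] az -0.0
```

Request:
carry_out:
  increments: [0.0003,0.0002,0.006,0,0,0,0,0,0.006,0,0,0,0,0,0.005,0,0,0,0,0,0,0,0,0]

```text
time: 30.6
tool_pos: [505.6, -47.0, 18.3]
orientation: [-3.141, 0.055, 0.002]
ft_force: [-0.3, -0.7, -1.2]
finger_gap: 24.9
finger_force: 40.1
```

Request:
carry_out:
  increments: [0,0,0.002,0,0,0,0,0,0.002,0,0,0,0,0,0,0,0,0]

```text
time: 30.98
tool_pos: [506.0, -47.1, 14.7]
orientation: [-3.141, 0.055, 0.0]
ft_force: [-0.8, -0.7, -1.2]
finger_gap: 24.9
finger_force: 40.1
```

Request:
carry_out:
  increments: [0,0,0.0015,0,0,0,0,0,0.001,0,0,0,0,0,0,0,0,0]

```text
time: 31.35
tool_pos: [506.2, -47.1, 13.0]
orientation: [3.141, -0.055, 0.001]
ft_force: [-1.8, 0.5, 10.4]
finger_gap: 25.1
finger_force: 41.3
```

Request:
carry_out:
  increments: [0,0,0.0003,0,0,0,0,0,0,0,0,0]

```text
time: 31.6
tool_pos: [506.2, -47.1, 13.0]
orientation: [3.141, -0.055, 0.001]
ft_force: [-4.6, -0.2, 13.4]
finger_gap: 24.9
finger_force: 41.9
```

Request:
carry_out:
  increments: [0,0,0,0,0,0,0,0,0,0,0,0,0,0,0,0,0,0,0,0,0,0,0,0]
  fingers: 0.045

```text
time: 32.1
tool_pos: [506.0, -47.1, 11.9]
orientation: [-3.141, 0.055, 0.0]
ft_force: [1.0, 0.1, 0.2]
finger_gap: 44.8
finger_force: 0.0
```

Request:
carry_out:
  increments: [0,0,-0.05,0,0,0,0,0,-0.05,0,0,0,0,0,0,0,0,0]

```text
time: 32.48
tool_pos: [508.7, -47.7, 115.5]
orientation: [3.14, -0.055, 0.01]
ft_force: [0.5, -0.0, -1.0]
finger_gap: 44.5
finger_force: 0.0
```

```bash
python3 - <<'E'
from h import *
d=snap('wrist');s=robot.read_state();print(s['tool_pos'],psi(s),s['time'],s['qpos'])
for q in silhouettes('wrist','cell_26x50')[:2]: print(q['p'],cell(d,q['pixels']))
profile(d,(506,-46.9),-2,3)
E
```

```text
[507.30690727 -47.39394917 113.53635793] 177.9807490515244 32.525 [-2.36713556e-01  3.59361768e-01 -3.88159140e-01  8.19765690e-01
 -1.30603873e-05  2.94012288e+00]
0.67 [504.6 -47.  178.7  48.2  25.6  32.9]
0.57 [ 472.3 -156.4   -5.    71.9   29.1   32.9]
s [(-60, 1), (-58, 0), (-56, 0), (-54, 0), (-36, 32), (-34, 32), (-32, 28), (-30, 26), (-26, 32), (-24, 32), (-22, 32), (-20, 32), (-18, 32), (-16, 32), (-14, 32), (-12, 32), (-10, 32), (-8, 32), (-6, 32), (-4, 32), (-2, 32), (0, 32), (2, 32), (4, 32), (6, 32), (8, 32), (10, 33), (12, 32), (14, 32), (16, 32), (18, 32), (20, 32), (22, 27), (24, 20), (26, 24), (28, 17), (30, 30), (32, 35), (36, 32), (38, 32), (40, 22), (42, 11), (44, 12), (46, 11), (48, 11), (50, 6), (52, 0), (54, 1), (56, 0), (58, 0), (60, 0)]
```

The 26x50 cell is home: flat at z=32 and resting on the contact. The last one is the 14x50.

Request:
carry_out:
  increments: [-0.0246,0.0449,0,0,0,0,-0.0246,0.0449,0,0,0,0,-0.0246,0.0449,0,0,0,0,-0.0246,0.0449,0,0,0,0,-0.0246,0.0449,0,0,0,0,0,0,0,0,0,-10.5,0,0,0,0,0,-10.5,0,0,0,0,0,-10.5]
  fingers: 0.035

```text
time: 33.58
tool_pos: [374.2, -266.5, 110.5]
orientation: [-3.034, -0.807, 0.002]
ft_force: [0.3, -0.2, 0.0]
finger_gap: 35.2
finger_force: 0.0
```

Request:
carry_out:
  increments: [0,0,0,0,0,-10.5,0,0,0,0,0,-10.5,0,0,0,0,0,-10.5,0,0,0,0,0,-10.5,0,0,0,0,0,-10.5,0,0,0,0,0,-10.5,0,0,0,0,0,-10.5,0,0,0,0,0,-10.5]

```text
time: 34.58
tool_pos: [374.3, -266.3, 110.5]
orientation: [-1.714, -2.63, -0.001]
ft_force: [-0.4, 0.8, -0.6]
finger_gap: 34.9
finger_force: 0.0
```

Request:
carry_out:
  increments: [0,0,0,0,0,-10.5,0,0,0,0,0,-10.5,0,0,0,0,0,-10.5,0,0,0,0,0,-10.5,0,0,0,0,0,0]

```text
time: 35.2
tool_pos: [374.5, -266.4, 110.8]
orientation: [-0.669, -3.067, -0.002]
ft_force: [-0.8, -0.7, 0.2]
finger_gap: 35.8
finger_force: 0.0
```

```bash
python3 - <<'E'
from h import *
d=snap('wrist');cv2.imwrite('pics/w9.png',d['img'])
for q in silhouettes('wrist','cell_14x50')[:2]:
    r=cell(d,q['pixels']);print(q['p'],q['pixels'].sum(),np.round(np.mean(np.nonzero(q['pixels']),1)[::-1]),r); near(r[0],r[1],5,r[2])
    P,c=cloud(d,q['pixels']);k=P[:,2]>4;X=P[k][:,:2];e=np.linalg.svd(X-X.mean(0),full_matrices=False)[2][0];print(X.mean(0),np.degrees(np.arctan2(e[1],e[0])))
E
```

```text
0.81 1194 [282. 209.] [ 372.7 -265.6  -30.4   49.7   13.9   15.1]
pos [ 374.7 -266.7  111.2] psi -24.8 q6 -0.35 t 35.3 dtool mm [2.300e+00 1.000e-01 1.062e+02] az 5.6
[ 370.67704251 -264.62598219] -30.784247254943512
```

View pics/w9.png

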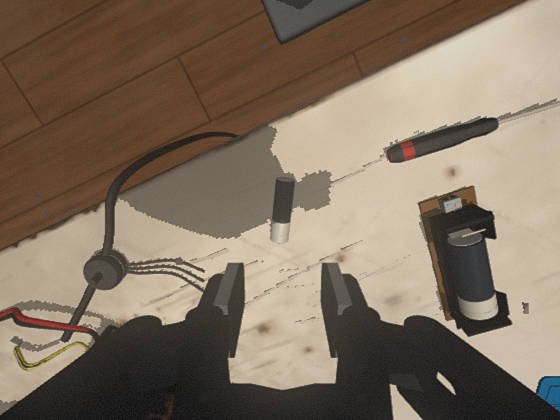

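The cell at (282,209) is clear between the fingers, with its collar toward the bottom. The measured yaw of -30.4° fits the picture.

Request:
carry_out:
  increments: [0.0022,0,0.03,0,0,5.6,0,0,0.04,0,0,0,0,0,0.036,0,0,0,0,0,0,0,0,0]

```text
time: 35.8
tool_pos: [371.4, -264.5, 4.1]
orientation: [-0.819, -3.028, -0.004]
ft_force: [-0.0, -0.8, 0.0]
finger_gap: 34.7
finger_force: 0.0
```

Request:
carry_out:
  increments: [0,0,0,0,0,0,0,0,0,0,0,0,0,0,0,0,0,0,0,0,0,0,0,0]
  fingers: 0.005

```text
time: 36.3
tool_pos: [373.9, -266.9, 7.1]
orientation: [0.816, 3.032, -0.002]
ft_force: [-1.0, 1.1, 7.7]
finger_gap: 12.0
finger_force: 40.0
```

Request:
carry_out:
  increments: [0,0,-0.05,0,0,0,0,0,-0.05,0,0,0,0,0,0,0,0,0]

```text
time: 36.67
tool_pos: [375.3, -268.2, 109.8]
orientation: [0.815, 3.027, -0.006]
ft_force: [0.1, -0.3, -0.1]
finger_gap: 12.2
finger_force: 39.1
```

```bash
python3 -c "
from h import *
near(502.9,169.2,60,11.5)"
```

```text
pos [ 375.3 -268.2  109.8] psi -30.1 q6 -0.25 t 36.67 dtool mm [109.2 442.4  49.8] az -41.6
```

Request:
carry_out:
  increments: [0,0,0,0,0,-10.4,0,0,0,0,0,-10.4,0,0,0,0,0,-10.4,0,0,0,0,0,-10.4,-0.0268,0.0501,0,0,0,0,-0.0268,0.0501,0,0,0,0,-0.0268,0.0501,0,0,0,0,-0.0268,0.0501,0,0,0,0]

```text
time: 37.67
tool_pos: [438.4, -46.7, 105.7]
orientation: [0.313, -3.126, -0.0]
ft_force: [1.3, -0.3, 0.3]
finger_gap: 11.9
finger_force: 39.1
```

Request:
carry_out:
  increments: [-0.0268,0.0501,0,0,0,0,-0.0268,0.0501,0,0,0,0,-0.0268,0.0501,0,0,0,0,-0.0268,0.0501,0,0,0,0,0,0,0.03,0,0,0,0,0,0.02,0,0,0,0,0,0,0,0,0]

```text
time: 38.55
tool_pos: [501.8, 169.1, 54.3]
orientation: [0.314, -3.122, 0.001]
ft_force: [0.4, 0.4, 0.0]
finger_gap: 11.8
finger_force: 39.2
```

```bash
python3 - <<'E'
from h import *
d=snap('wrist');s=robot.read_state();cv2.imwrite('pics/w10.png',d['img'])
P,c=cloud(d);T=(P-s['tool_pos'])@R(s['orientation'])
k=(abs(T[:,1])<6)&(abs(T[:,0])<34)&(T[:,2]>-14)&(T[:,2]<4);Q=T[k];zt=np.percentile(Q[:,2],3);Q=Q[Q[:,2]<zt+5]
print(zt,np.percentile(Q,[1,99],axis=0).round(1),cv2.minAreaRect(Q[:,:2].astype(np.float32)))
for x in range(-24,28,6):
    m=abs(Q[:,0]-x)<1.5
    if m.sum()>20: f=np.polyfit(Q[m,1],Q[m,2],2);print(x,np.round(np.percentile(Q[m,2],10),1),'y0',np.round(-f[1]/2/f[0],2))
near(502.9,169.2,13,11.5)
E
```

```text
-6.714356006720172 [[-20.2  -5.7  -7.6]
 [ 27.    5.9  -2. ]] ((2.8884410858154297, 0.025832653045654297), (11.939388275146484, 49.0490837097168), 89.99141693115234)
-18 -6.2 y0 0.63
-12 -6.2 y0 0.56
-6 -6.3 y0 -0.11
0 -6.1 y0 0.3
6 -6.2 y0 -0.61
12 -6.7 y0 -2.27
18 -6.2 y0 0.63
24 -6.2 y0 0.68
pos [502.8 169.1  55.4] psi 11.5 q6 -0.01 t 38.6 dtool mm [-0.2  0.1 42.4] az -0.0
```

View pics/w10.png

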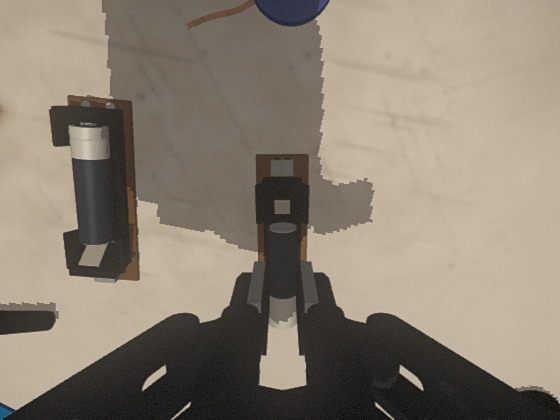

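The orientation is right: flat end toward the terminal at (282,165), and the cell is held level. It sits about 3 mm toward its - end, so I'll shift to compensate and lower.

Request:
carry_out:
  increments: [-0.0025,0,0.012,0,0,0,0,0,0.012,0,0,0,0,0,0,0,0,0]

```text
time: 38.98
tool_pos: [505.2, 169.5, 31.1]
orientation: [0.314, -3.124, 0.0]
ft_force: [0.2, -0.5, -0.7]
finger_gap: 12.1
finger_force: 39.2
```

```bash
python3 -c "
from h import *
near(505.4,169.6,13.4,11.5)"
```

```text
pos [505.2 169.5  31.1] psi 11.5 q6 -0.01 t 38.98 dtool mm [-0.2  0.1 17.7] az -0.0
```

Request:
carry_out:
  increments: [0,0,0.005,0,0,0,0,0,0.005,0,0,0,0,0,0.003,0,0,0,0,0,0,0,0,0]

```text
time: 39.48
tool_pos: [505.9, 169.7, 18.8]
orientation: [0.314, -3.126, 0.0]
ft_force: [0.7, 0.6, -0.5]
finger_gap: 12.4
finger_force: 39.2
```

Request:
carry_out:
  increments: [0,0,0.002,0,0,0,0,0,0.0015,0,0,0,0,0,0,0,0,0]

```text
time: 39.85
tool_pos: [506.0, 169.7, 15.4]
orientation: [0.314, -3.126, 0.0]
ft_force: [-0.0, -0.3, 0.1]
finger_gap: 12.4
finger_force: 39.2
```

Request:
carry_out:
  increments: [0,0,0.0015,0,0,0,0,0,0.0005,0,0,0,0,0,0,0,0,0]

```text
time: 40.22
tool_pos: [506.0, 169.7, 13.5]
orientation: [0.314, -3.126, 0.0]
ft_force: [-0.4, -0.3, -0.4]
finger_gap: 11.8
finger_force: 39.2
```

Request:
carry_out:
  increments: [0,0,0.0005,0,0,0,0,0,0.0005,0,0,0,0,0,0,0,0,0]

```text
time: 40.6
tool_pos: [506.1, 169.8, 13.2]
orientation: [-0.314, 3.125, 0.0]
ft_force: [-2.9, 0.1, 8.1]
finger_gap: 12.1
finger_force: 40.3
```

Request:
carry_out:
  increments: [0,0,0.0003,0,0,0,0,0,0,0,0,0]

```text
time: 40.85
tool_pos: [506.1, 169.8, 13.1]
orientation: [-0.314, 3.125, -0.0]
ft_force: [-4.4, -1.0, 12.8]
finger_gap: 12.2
finger_force: 40.8
```

Request:
carry_out:
  increments: [0,0,0,0,0,0,0,0,0,0,0,0,0,0,0,0,0,0,0,0,0,0,0,0]
  fingers: 0.035

```text
time: 41.35
tool_pos: [505.9, 169.7, 12.1]
orientation: [0.314, -3.126, 0.0]
ft_force: [-0.3, -1.2, -0.2]
finger_gap: 34.9
finger_force: 0.0
```

Request:
carry_out:
  increments: [0,0,-0.05,0,0,0,0,0,-0.05,0,0,0,0,0,-0.06,0,0,0,0,0,-0.05,0,0,0,0,-0.05,0,0,0,0,0.02,-0.05,0,0,0,0,0,0,0,0,0,0]

```text
time: 42.22
tool_pos: [505.8, 65.0, 222.3]
orientation: [0.308, -3.126, 0.001]
ft_force: [-0.3, 0.6, 0.1]
finger_gap: 35.4
finger_force: 0.0
```

```bash
python3 - <<'E'
from h import *
d=snap('wrist');s=robot.read_state();print(s['tool_pos'],psi(s),s['time']);cv2.imwrite('pics/w11.png',d['img'])
for n,c,y in [('14x50',(502.9,169.2),11.5),('18x65',(490.5,62.5),6.7),('26x50',(506,-46.9),-2),('26x65',(472.7,-155.4),-5.4)]:
    print(n);profile(d,c,y,3)
E
```

```text
[506.15043089  66.53245785 222.27947849] 11.317364046188064 42.275
14x50
s [(-60, 1), (-58, 0), (-56, 0), (-54, 1), (-52, 1), (-50, 6), (-48, 11), (-46, 11), (-44, 11), (-42, 11), (-40, 14), (-38, 20), (-36, 20), (-34, 22), (-32, 7), (-30, 7), (-28, 17), (-26, 14), (-24, 13), (-22, 19), (-20, 20), (-18, 21), (-16, 20), (-14, 20), (-12, 20), (-10, 20), (-8, 19), (-6, 20), (-4, 19), (-2, 20), (0, 20), (2, 20), (4, 20), (6, 20), (8, 20), (10, 20), (12, 20), (14, 20), (16, 20), (18, 21), (20, 20), (22, 20), (24, 20), (30, 18), (32, 20), (34, 20), (44, 0), (46, 0), (48, 1), (50, 0), (52, 0), (54, -1), (56, 0), (58, 0), (60, 0)]
18x65
s [(-60, 0), (-58, 0), (-56, 0), (-54, 0), (-52, 0), (-50, 0), (-48, 3), (-46, 3), (-44, 14), (-42, 25), (-40, 24), (-38, 21), (-36, 19), (-34, 23), (-32, 24), (-30, 24), (-28, 24), (-26, 24), (-24, 23), (-22, 24), (-20, 24), (-18, 24), (-16, 24), (-14, 24), (-12, 24), (-10, 24), (-8, 24), (-6, 24), (-4, 24), (-2, 24), (0, 24), (2, 24), (4, 24), (6, 24), (8, 24), (10, 24), (12, 24), (14, 24), (16, 24), (18, 24), (20, 24), (22, 24), (24, 24), (26, 24), (28, 24
[... 547 characters left out ...]
31), (26, 23), (28, 28), (30, 31), (32, 35), (36, 32), (38, 32), (40, 32), (48, 11), (50, 11), (54, 0), (56, 0), (58, 0), (60, 0)]
26x65
s [(-60, 1), (-58, 4), (-56, 12), (-54, 12), (-52, 11), (-50, 11), (-48, 12), (-46, 32), (-44, 32), (-40, 6), (-38, 8), (-36, 8), (-34, 23), (-32, 21), (-30, 22), (-28, 32), (-26, 32), (-24, 32), (-22, 32), (-20, 33), (-18, 32), (-16, 32), (-14, 32), (-12, 32), (-10, 32), (-8, 32), (-6, 32), (-4, 32), (-2, 32), (0, 32), (2, 32), (4, 32), (6, 32), (8, 32), (10, 32), (12, 33), (14, 32), (16, 32), (18, 32), (20, 33), (22, 32), (24, 33), (26, 32), (28, 32), (30, 33), (32, 32), (36, 23), (38, 26), (40, 30), (42, 33), (44, 32), (54, 1), (56, 1), (58, 0), (60, 1)]
```

View pics/w11.png

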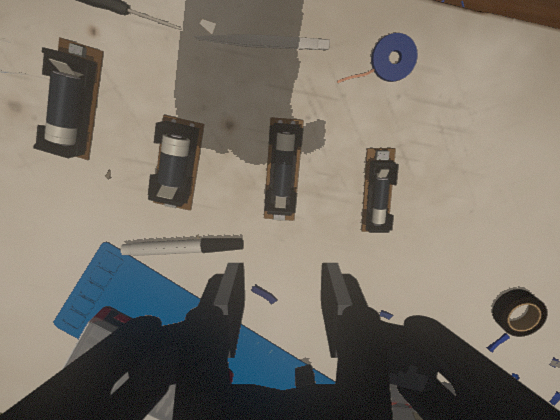

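All four cells lie flat at their seated heights (z = 32, 24, 32 and 20), with each collar at the contact end and each flat end on the bright leaf. The arm is clear of everything, so I'm handing in.

```bash
python3 -c "
from h import *
print(robot.sign_off())"
```

```text
the job is handed in; nothing more can be done
None
```

I put all four cells into their matching holders, with each + end at the flat contact and each flat end on the leaf. The last depth check showed each one lying level at its fully home height, and I handed the job in at about 42 s of the 96 s limit.

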